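# Start the pump from the key switch under its hood

## Task

Take the tall black can off the pump unit's hood and stand it upright on a free place of the table, then raise the hood by its handle past its balance point until the struts hold it fully open by themselves. Then turn the key clockwise from off through run to start, hold it against its spring at start for about a second, and let go so that it springs back by itself and stays at run. Leave the round dial as it is set, and do not shift or knock over the other things on the table.

Things in the scene. Friction and masses are not known exactly. Their poses are not given: they have to be found in the camera images.
- pump_unit: grey steel case with a white hood on top, fixed to the table (place and yaw vary), 160 (x) x 200 (y) x 60 mm high; origin at the centre of its underside, x to its rear, z up. Its top is a flat panel; key switch and dial stand on it at x = -35, y = +50 and -50 mm (either way round), covered by the hood. Thin gas struts along both sides, 12 mm outside the case.
- hood (a joint): hinge of the hood, rad: 0 shut, 1.5 fully open (hood upright behind the hinge). Below about 0.8 it falls shut (about 2 N at the handle lift it); above about 0.8 the struts raise it, damped, to the stop at 1.5 and hold it there. Behind it hang parts of the microscope: from world x = 0.76 on nothing is free over 365 mm height, so keep gripper and wrist in front of that.
- hood_hinge (a point): middle of the hood's hinge line, which runs along the unit's y axis 80 mm behind the unit's centre, 60 mm above the table. The hood is a white shell 164 (x) x 204 (y) mm, from 60 to 115 mm above the table when shut.
- handle (a point): middle of the hood's handle: a round black bar 10 mm thick, 110 mm long, along the unit's y, held 45 mm in front of the hood's front by an arm at each end. Shut: 207 mm in front of the hinge line and 30 mm above it, 90 mm above the table. It can be pinched from above, one finger before and one behind the bar.
- key_switch: fixed ring of the key switch on the panel, 34 mm across; origin at its foot (60 mm above the table), on the key's turning axis, z up. Its x axis is the line of the key's bow at off. Its yaw varies.
- key_grip (a point): point at the middle of the key's bow, on the turning axis, 92 mm above the table. The bow is an upright black plate 30 mm long (its x axis), 9 mm thick (its y axis) and 26 mm high (77 to 103 mm above the table); it turns with the key.
- barrel (a joint): turn of the lock barrel in rad, clockwise from above: 0 off, 0.7 run (stop). It stays where it is left (friction 0.04 N m). The key turns with it.
- key (a joint): further turn of the key against the barrel, rad, clockwise from above: 0 sprung home, 0.5 start (stop). Moves only once the barrel is at its stop at run; its spring (0.08 N m at 0, 0.16 at start) returns it to 0 when let go. Total turn from off is barrel + key: run 0.7, start 1.2.
- dial (a joint): turn of the round dial beside the key switch in rad, 0 at the start, must be left so. A low round fluted black knob 30 mm across, its top 26 mm above the panel, on the same panel, 100 mm from the key's axis; not to be taken for the key.
- tall_can: black upright can, 38 mm diameter, 74 mm high, about 70 g, origin at the centre of its underside; it stands on the hood's top, 115 mm above the table, at the start
- short_can: bystander: a shorter black can, 38 mm diameter, 54 mm high, standing on the table; origin under its centre
- blower: bystander: black rubber blower bulb, 47 mm across and 66 mm high with a thin nozzle up to 106 mm; origin under its centre
- tube_rack: bystander: tube rack, 66 (x) x 110 (y) x 47 mm; origin under its centre
- sensor: bystander: flat white oval sensor, 50 (x) x 76 (y) x 21 mm; origin under its centre
- capillary_box: bystander: flat box 40 (x) x 100 (y) x 18 mm; origin under its centre
- tweezers: bystander: steel tweezers, 118 (x) x 12 (y) x 9 mm, lying; origin under the centre
- joystick_right: fixed furniture: joystick; origin at its foot. A post 45 mm across and 200 mm high stands 73 mm farther (world x) and 27 mm to the right (world -y) of it; an arm leads from its top to a 25 mm post, 150 mm high, 48 mm farther and 78 mm to the left. In front, 70 mm nearer to the robot, is its control box, 90 x 110 mm, with a grip 130 mm high
There are look-alikes about, which are no part of the job. What is shaped like the tall_can but blue or pink is not meant.

How it is judged (in metres and radians):
On the way, in this order (a step that is already met when the one before it is completed fails the run):
1. the tall can stands upright on the table, let go, with the hood still shut (height (world z) of tall_can below 0.012 m and angle between tall_can's own z axis and vertical below 0.15 rad and contact force between the fingers and tall_can below 0.3 N and value of joint hood below 0.1 rad), for 0.2 s.
2. the hood stands fully open, untouched, held by its struts (value of joint hood above 1.4 rad and contact force between the fingers and hood below 0.3 N), for 0.3 s.
3. the key is held at start against its spring (value of joint barrel above 0.62 rad and value of joint key above 0.38 rad), for 0.5 s.
At the end, for the whole second after the job is handed in: the key is released and rests at run (barrel over 0.6 rad, key sprung back to under 0.06 rad), the hood stays fully open by itself (over 1.4 rad), the tall can stands upright (within 0.15 rad) at rest on the table top, the dial is unturned (under 0.2 rad) (value of joint barrel above 0.6 rad and value of joint key below 0.06 rad and value of joint hood above 1.4 rad and height (world z) of tall_can below 0.012 m and angle between tall_can's own z axis and vertical below 0.15 rad and linear speed of tall_can below 0.02 m/s and value of joint dial below 0.2 rad); the robot touches nothing.
It fails at once if a bystander is shifted by more than 30 mm or knocked over (distance of any of short_can, blower, tube_rack, sensor, capillary_box, tweezers from where it was at the start of the episode above 0.03 m or angle between any of short_can, blower, tube_rack, sensor, capillary_box, tweezers's own z axis and vertical above 0.5 rad).
It fails at once if the dial is turned by more than 0.2 rad (value of joint dial above 0.2 rad).
It fails at once if the tall can is tipped over (angle between tall_can's own z axis and vertical above 0.7 rad).
It also fails if it takes over 70 s, if anything falls off the work surface, if the arm or the gripper's body presses on something with over 40 N, if the wrist force passes 120 N, or if a joint passes its speed limit or range.

## Robot

A 7-joint arm with a two-finger parallel gripper is mounted at the origin on a cart in front of the work surface, level with it; the furniture and walls round the work are solid. World frame = base frame: x ahead of the robot, y to its left, z up, the work surface at z = 0. Lengths are in mm, angles in rad, forces in N, time in s.
With the tool pointing down it reaches from about 400 to 900 mm from the base axis. Payload 5.5 kg.
Tool frame: the origin (TCP) lies between the finger pads; the fingertips stand ctrl.tip_extent ahead of it and the grasp point (between the pads) is the TCP (ctrl.tip_extent is the distance from the TCP to the fingertips, in mm); z points along the fingers, y is the line along which they close (so a half turn about z gives the same grasp; the last joint's range is limited). The gripper opens to 85 mm and grips with 20 to 120 N. Pads are 22 mm wide; open, the fingers measure 114 mm over their backs; the gripper's body (76 mm by 85 mm) begins 54 mm behind the grasp point. The pads swing forward as they close: fully open they stand 13 mm farther back than shut.
Start: joints at [-0.918, 0.501, -0.427, 1.55, 0.221, 1.138, -0.21], TCP at [246.966, 601.255, 250.31] pointing down, gripper open.
Joint ranges: [-2.88, 2.88], [-0.31, 2.03], [-1.54, 1.56], [0.2, 2.42], [-1.41, 4.55], [0.19, 2.02], [-2.57, 2.57]. Speed limits (rad/s): [2.57, 2.57, 3.14, 3.14, 3.14, 3.14, 3.14].

## Interface

Orientations are given as a 3x3 rotation matrix whose columns are the frame's x, y, z axes.
In Python, from workcell import ctrl, optics gives the robot as it stands.
- The arm moves only by the tool step_arm, never from a script. Its argument "plan" is a list that holds one entry, the list of rows, each a list of 5 numbers: the shift along the tool's x, y, z scaled (see below), then the turn about the tool's z scaled (see below), then the opening, from -1 (shut) to 1 (fully open). In form: [[[dx, dy, dz, twist, grip], ...]]. A call has exactly 10 rows; each row shifts and turns the commanded pose from where the row before left it, along the tool's axes as they then stand; what a row does not reach is not made up. The controller multiplies each number of a shift by 0.05 m and each number of a turn by 8 degrees. A row lasts 1/8 s, in which the tool goes at most 62.5 mm and 10.7 degrees, less where a joint would pass 70% of its speed; a pose out of reach is approached as far as the arm can. A call with a number of a shift or a turn outside -1 to 1 is refused whole. A call with a gripper value outside its range is refused whole. The fingers move at their own pace and stop on an object; "force" is the grip in N (left out, the last holds). Time passes only in rows, so rows that do not move let the fingers close, or fill a call up. It gives the time, the measured TCP pose, the force, the opening and the grip force at its end, in the units of the state.
- ctrl.observe(): the state, without advancing time (a new reading comes with each control period).
- optics.read_camera(name): name is "scene" or "top"; returns a dict with "img" (384x512x3 uint8, red, green, blue), "vertical_fov" (degrees; the focal length in pixels is half the picture's height over the tangent of half this angle, whatever the lens; pixels are square), "cx", "cy" (the principal point, pixels), "R" (3x3) and "t" (3): a world point X has camera coordinates R X + t. Camera axes: x right, y down, z forward; pixel columns grow to the right and rows downward; lengths in mm; the calibration is good to about 2 mm. A picture is of the moment at which its call begins. There is no depth.
- ctrl.close_job(): hands the job in; it is judged then, once.
The state is a dict: "time": time; "qpos": joint angles; "qd": joint speeds; "joint_efforts": joint torques, N m; "position": TCP position; "ee_rot": TCP orientation; "wrist_force": force on the tool from outside, world axes, zero at the start; "ft_torque": the same for the moment, N m; "width": opening from 0.0 (shut) to 1.0 (fully open); "grasp_force": force on a finger pad.
Only numpy, scipy, OpenCV 4.12 (cv2) and the standard library are available. Lean on these libraries where they do the work, as an engineer would, in place of code of your own. Each camera call takes 0.05 s, during which the arm holds its last target. There are 200 camera calls.

## Working session

There is one attempt and no reset: what is moved stays moved. The work goes in short steps, Python scripts to look and compute and a tool call to move; the robot and the scene stay as the last step left them, time stands still between calls to the robot, and variables do not carry over. Pictures are saved under pics/ and viewed, at most 10 in all, crops included, and the job is handed in when it is done.

Besides the shell and the picture viewer there is one more tool, called after "Request:" as name(argument=value, ...) on one line, values as JSON. step_arm: Moves the arm, as the interface text tells. Shifts and turns lie within -1 to 1; 1 stands for 0.05 m of shift or 8 degrees of turn. Its arguments: {"type":"object","properties":{"plan":{"type":"array"},"force":{"type":"number"}},"required":["plan"]}

```bash
mkdir -p pics
cat > h.py <<'E'
import numpy as np, cv2
from workcell import ctrl, optics
def cam(n):
    c=optics.read_camera(n); c['R']=np.array(c['R']);c['t']=np.array(c['t']).ravel()
    c['f']=c['img'].shape[0]/2/np.tan(np.radians(c['vertical_fov'])/2); return c
def ray(c,u,v):
    d=c['R'].T@np.array([(u-c['cx'])/c['f'],(v-c['cy'])/c['f'],1]); return -c['R'].T@c['t'],d
def onz(c,u,v,z):
    o,d=ray(c,u,v); return o+d*(z-o[2])/d[2]
def proj(c,X):
    p=c['R']@np.array(X,float)+c['t']; return c['cx']+c['f']*p[0]/p[2], c['cy']+c['f']*p[1]/p[2]
def save(c,fn,crop=None,s=1):
    i=c['img'][:,:,::-1]
    if crop: i=i[crop[1]:crop[3],crop[0]:crop[2]]
    cv2.imwrite('pics/'+fn,cv2.resize(i,None,fx=s,fy=s,interpolation=cv2.INTER_CUBIC))
E
python3 - <<'E'
from h import *
a=cam('scene');b=cam('top')
for c in(a,b): print(-c['R'].T@c['t'],c['f'],c['cx'],c['cy'],c['R'][2])
save(a,'s0.png',s=1.5);save(b,'t0.png',s=1.5)
s=ctrl.observe();print(s['position'],s['ee_rot'],ctrl.tip_extent,s['width'])
E
```

```text
[ -81.95709573 -309.94214979  889.46159188] 455.53517908872846 259.7404290691304 195.74529856251652 [ 0.58714692  0.27621529 -0.76089658]
[ 3.74194682e+02 -1.43705250e-02  1.05549575e+03] 361.87504828462227 247.66129961610437 193.68967579830885 [ 0.16198215  0.0043479  -0.98678411]
[246.84011024 600.67141494 249.36924368] [[-9.24961543e-01  3.80060050e-01 -7.08293404e-04]
 [ 3.80060707e-01  9.24960187e-01 -1.58462232e-03]
 [ 5.28915595e-05 -1.73490920e-03 -9.99998494e-01]] 19.0 1.0028821110563375
```

View pics/s0.png

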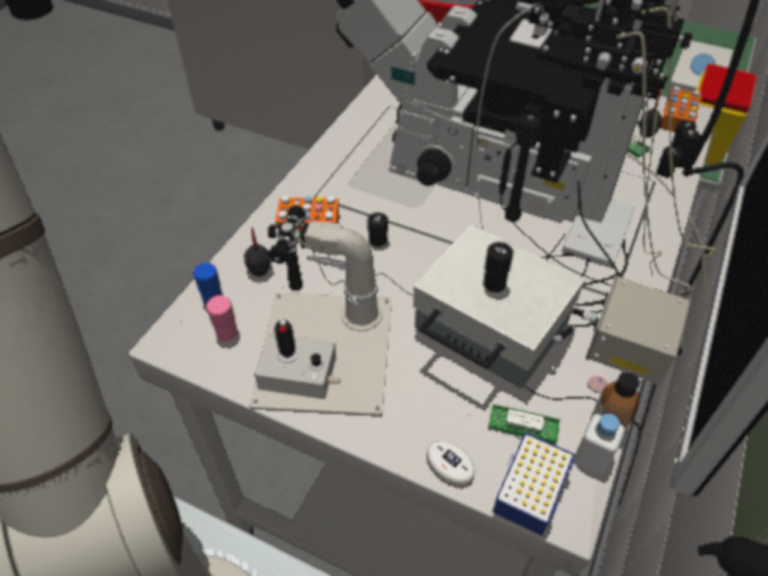

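View pics/t0.png

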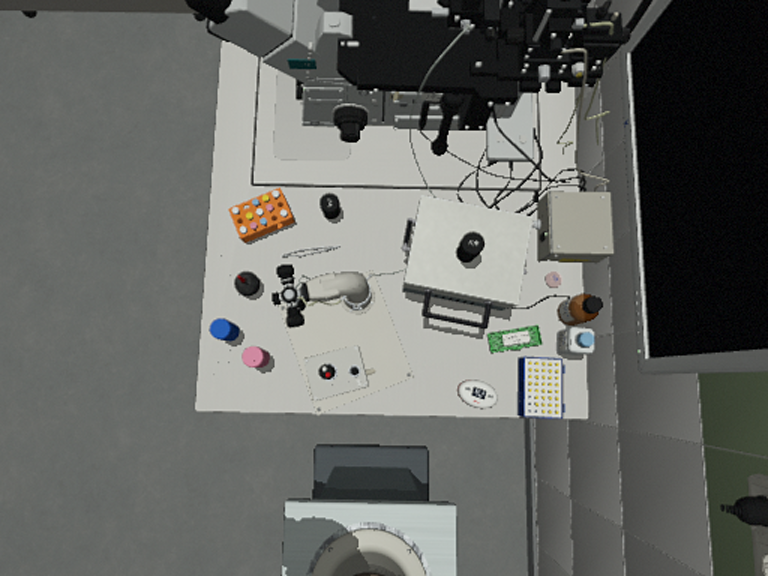

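Candidates in the top picture (full-size pixels ×1.5): the black can on the hood at (470,247), a short black can on the table at (330,205), blue and pink cans at (224,329) and (255,357), and the blower at (247,283). I choose (470,247), which is (497,268) in the scene view, because it stands on the white hood. The handle is at about (457,315) and the control box and joystick are at left.

Run:
```python
from h import *
a=cam('scene');b=cam('top')
save(b,'tc.png',(250,110,410,230),5)
# can: dark blob inside hood
def dark(c,box):
    x0,y0,x1,y1=box; g=c['img'][y0:y1,x0:x1].max(2); m=(g<70).astype(np.uint8)
    n,l,st,ce=cv2.connectedComponentsWithStats(m); k=1+np.argmax(st[1:,4]); s=st[k]
    return s[0]+x0,s[1]+y0,s[2],s[3],s[4],ce[k]+[x0,y0]
for nm,c,box in(('top',b,(296,145,335,185)),('scene',a,(312,155,352,202))):
    r=dark(c,box);print(nm,r)
# hood top mask in top cam
g=b['img'];m=((g.min(2)>165)).astype(np.uint8)
for nm,c,seed in(('top',b,(285,180)),('scene',a,(305,180))):
    hsv=cv2.cvtColor(c['img'],cv2.COLOR_RGB2HSV); print(nm,hsv[seed[1],seed[0]],hsv[seed[1]+60,seed[0]-5],c['img'][seed[1],seed[0]])
print('table corners',[onz(b,u/1.5,v/1.5,0).round() for u,v in((196,410),(588,417))])
# hood corners at 115 
P=[onz(b,u/1.5,v/1.5,115).round(1) for u,v in((421,196),(535,214),(520,305),(405,287))];print(P)
print('handle ends',[onz(b,u/1.5,v/1.5,90).round(1) for u,v in((425,318),(489,327))])
print('cantop',onz(b,470/1.5,240/1.5,189).round(1), 'scene',onz(a,498/1.5,249/1.5,189).round(1))
print('shortcan',onz(b,330/1.5,202/1.5,54).round())
print('tcp proj',proj(a,[247,600,250]),proj(b,[247,600,250]))
```

```text
top (np.int32(305), np.int32(155), np.int32(18), np.int32(20), np.int32(242), array([313.07024793, 164.73140496]))
scene (np.int32(323), np.int32(162), np.int32(18), np.int32(33), np.int32(428), array([331.00934579, 178.70093458]))
top [ 38  10 204] [ 34   9 188] [202 204 196]
scene [ 24  17 215] [ 16  17 167] [215 212 201]
table corners [array([311., 334.,   0.]), array([ 312., -411.,    0.])]
[array([703.4, -82. , 115. ]), array([ 673.6, -286.9,  115. ]), array([ 508. , -255.9,  115. ]), array([536. , -54.6, 115. ])]
handle ends [array([484.8, -92.4,  90. ]), array([ 470.9, -206.5,   90. ])]
cantop [ 603.7 -156.3  189. ] scene [ 601.7 -158.8  189. ]
shortcan [709.  87.  54.]
tcp proj (np.float64(-74.11512985800204), np.float64(140.70074133141094)) (np.float64(-32.48957487445131), np.float64(307.6154610096635))
```

View pics/tc.png

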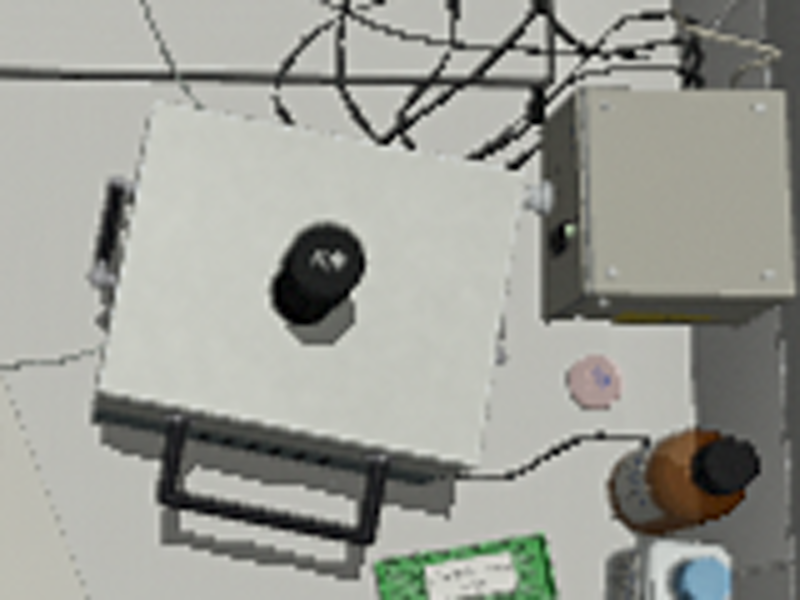

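The crop confirms a black can standing on the white hood. Its top disc is at about (320,255) in the crop, and the handle bar lies in front from (165,495) to (370,535). Next I refine the numbers and pick the place to set it down.

Run:
```python
from h import *
a=cam('scene');b=cam('top')
print('can', onz(b,315,162.3,189).round(1), onz(a,331.5,162+8-.5,189).round(1))
q=[(281,130.6),(355,144),(346,203),(269,190)]
P=[onz(b,u,v,115)[:2].round(1) for u,v in q];print(P,np.mean(P,0))
print('handle',onz(b,250+165/5,110+497/5,90).round(1),onz(b,250+370/5,110+535/5,90).round(1))
for n,c,p in(('post base?',b,(357,300)),('post scene base',a,(362,322)),):print(n,onz(c,p[0]/1.5,p[1]/1.5,0).round())
print('box grip top',onz(b,327/1.5,371/1.5,130).round(),'sensor',onz(b,477/1.5,393/1.5,20).round())
for X in([670,0],[650,0],[690,5],[410,-120]):print(X,np.array(proj(b,X+[0]))*1.5,np.array(proj(a,X+[0]))*1.5)
print('shortcan',onz(a,377/1.5,217/1.5,54).round())
```

```text
can [ 597.9 -160.4  189. ] [ 591.4 -161.4  189. ]
[array([703.6, -82.9]), array([ 669.8, -282.3]), array([ 508.8, -254.1]), array([539.5, -52. ])] [ 605.425 -167.825]
handle [491.8 -91.4  90. ] [ 473.5 -201.1   90. ]
post base? [528.  33.   0.]
post scene base [529.  27.   0.]
box grip top [387.  76. 130.] sensor [ 353. -197.   20.]
[670, 0] [374.99315618 230.34041243] [412.31892168 270.56678902]
[650, 0] [374.80852977 240.02146934] [407.59131789 278.1876199 ]
[690, 5] [372.69332849 220.67079635] [414.39233223 262.1954943 ]
[410, -120] [434.71643125 362.08698423] [413.72855798 412.57294278]
shortcan [714.  91.  54.]
```

Request:
step_arm(plan=[[[-0.8,-0.75,-0.2,0,1],[-0.8,-0.75,-0.2,0,1],[-0.8,-0.75,-0.2,0,1],[-0.8,-0.75,-0.2,0,1],[-0.8,-0.75,-0.2,0,1],[-0.8,-0.75,0,0,1],[-0.8,-0.75,0,0,1],[-0.8,-0.75,0,0,1],[-0.8,-0.75,0,0,1],[-0.8,-0.75,0,0,1]]], force=25)

```text
time: 1.55
position: [475.0, 100.8, 300.6]
ee_rot: [[-0.925, 0.38, 0.001], [0.38, 0.925, 0.0], [-0.001, 0.001, -1.0]]
wrist_force: [0.7, 1.0, 0.7]
width: 0.999
grasp_force: 0.0
```

Request:
step_arm(plan=[[[-0.85,-0.78,0,0,1],[-0.85,-0.78,0,0,1],[-0.85,-0.78,0,0,1],[-0.85,-0.78,0,0,1],[-0.85,-0.78,0,0,1],[0,0,0,1,1],[0,0,0,1,1],[0,0,0,1,1],[0,0,0,1,1],[0,0,0,1,1]]])

```text
time: 2.8
position: [596.9, -158.6, 300.2]
ee_rot: [[-0.46, 0.888, -0.0], [0.888, 0.46, 0.0], [0.0, -0.0, -1.0]]
wrist_force: [-0.5, 0.0, 0.6]
width: 0.999
grasp_force: 0.0
```

Request:
step_arm(plan=[[[0,0,0,1,1],[0,0,0,1,1],[0,0,0,1,1],[0,0,0,1,1],[0,0,0,0.66,1],[0,0,0.4,0,1],[0,0,0.4,0,1],[0,0,0,0,1],[0,0,0,0,1],[0,0,0,0,1]]])

```text
time: 4.05
position: [597.6, -158.9, 261.4]
ee_rot: [[0.167, 0.986, 0.002], [0.986, -0.167, -0.0], [0.0, 0.002, -1.0]]
wrist_force: [-0.6, 0.2, 0.2]
width: 1.0
grasp_force: 0.0
```

Run:
```python
from h import *
a=cam('scene');b=cam('top');s=ctrl.observe()
print(s['position'].round(1) if hasattr(s['position'],'round') else s['position'],s['qpos'])
i=np.hstack([cv2.resize(b['img'][100:230,240:400],None,fx=2.5,fy=2.5),cv2.resize(a['img'][90:220,250:410],None,fx=2.5,fy=2.5)])
cv2.imwrite('pics/c2.png',i[:,:,::-1])
```

```text
[ 597.4 -158.9  261.2] [ 0.01643974  0.40614067  0.26408311  1.64469475 -0.1158688   1.10468809
  0.14428523]
```

View pics/c2.png

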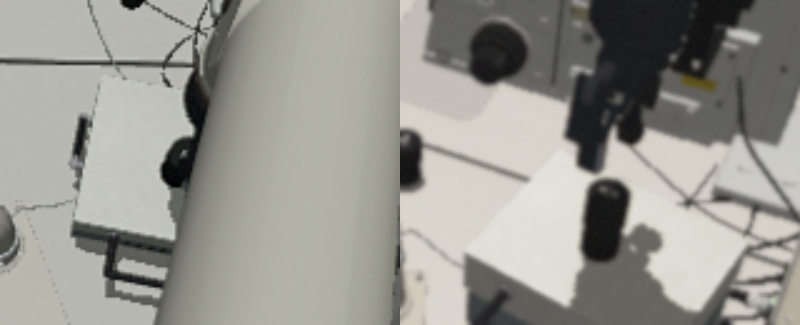

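The fingers hang above the can, which is centred beneath them. I go down and grip.

Request:
step_arm(plan=[[[0,0,0.5,0,1],[0,0,0.5,0,1],[0,0,0.5,0,1],[0,0,0.5,0,1],[0,0,0,0,1],[0,0,0,0,-1],[0,0,0,0,-1],[0,0,0,0,-1],[0,0,0,0,-1],[0,0,0,0,-1]]])

```text
time: 5.4
position: [597.8, -159.0, 161.5]
ee_rot: [[0.167, 0.986, 0.002], [0.986, -0.167, -0.0], [0.0, 0.002, -1.0]]
wrist_force: [-0.3, -0.4, 6.1]
width: 0.443
grasp_force: 26.0
```

Request:
step_arm(plan=[[[0,0,-0.4,0,-1],[0,0,-0.8,0,-1],[0.42,0.11,0,0,-1],[0.84,0.22,0,0,-1],[0.84,0.22,0,0,-1],[0.84,0.22,0,0,-1],[0.42,0.11,0,0,-1],[0,0,0,0,-1],[0,0,0.7,0,-1],[0,0,0.7,0,-1]]])

```text
time: 6.65
position: [668.0, -4.0, 150.2]
ee_rot: [[0.17, 0.985, 0.001], [0.985, -0.17, -0.002], [-0.002, 0.001, -1.0]]
wrist_force: [0.7, -0.6, -2.0]
width: 0.445
grasp_force: 25.5
```

Run:
```python
from h import *
a=cam('scene');s=ctrl.observe();print(s['position'],s['width'])
cv2.imwrite('pics/c3.png',cv2.resize(a['img'][90:260,190:400],None,fx=3,fy=3)[:,:,::-1])
```

```text
[664.41038483  -3.87605318 144.33237117] 0.4439450109489887
```

View pics/c3.png

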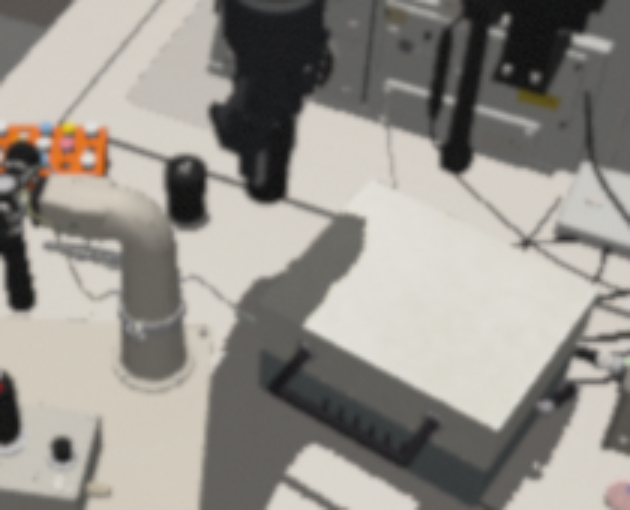

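The can is held upright, and the table under it is clear, with the short can well to the left. I lower it.

Request:
step_arm(plan=[[[0,0,0,0,-1],[0,0,0.5,0,-1],[0,0,0.5,0,-1],[0,0,0.4,0,-1],[0,0,0.2,0,-1],[0,0,0.2,0,-1],[0,0,0.1,0,-1],[0,0,0,0,-1],[0,0,0,0,-1],[0,0,0,0,-1]]])

```text
time: 7.95
position: [668.8, -0.4, 55.8]
ee_rot: [[0.167, 0.986, 0.001], [0.986, -0.167, 0.0], [0.0, 0.001, -1.0]]
wrist_force: [0.1, 0.4, -1.6]
width: 0.447
grasp_force: 25.5
```

Request:
step_arm(plan=[[[0,0,0.05,0,-1],[0,0,0.05,0,-1],[0,0,0.04,0,-1],[0,0,0.04,0,-1],[0,0,0,0,-1],[0,0,0,0,-1],[0,0,0,0,-1],[0,0,0,0,-1],[0,0,0,0,-1],[0,0,0,0,-1]]])

```text
time: 9.2
position: [668.3, -0.5, 47.0]
ee_rot: [[0.167, 0.986, -0.0], [0.986, -0.167, 0.0], [0.0, -0.0, -1.0]]
wrist_force: [-1.8, 0.4, 5.1]
width: 0.444
grasp_force: 25.9
```

Request:
step_arm(plan=[[[0,0,0,0,1],[0,0,0,0,1],[0,0,0,0,1],[0,0,0,0,1],[0,0,0,0,1],[0,0,-0.5,0,1],[0,0,-0.9,0,1],[0,0,-0.9,0,1],[0,0,-0.7,0,1],[0,0,-0.2,0,1]]])

```text
time: 10.45
position: [670.0, -0.6, 209.4]
ee_rot: [[0.167, 0.986, 0.005], [0.986, -0.167, 0.0], [0.001, 0.005, -1.0]]
wrist_force: [0.5, 0.3, -0.1]
width: 1.0
grasp_force: 0.0
```

Request:
step_arm(plan=[[[-0.44,-0.4,0,0,1],[-0.88,-0.8,0,0,1],[-0.88,-0.8,0,0,1],[-0.88,-0.8,0,0,1],[-0.42,-0.4,0,0,1],[0,0,0,0,1],[0,0,0,0,1],[0,0,0,0,1],[0,0,0,0,1],[0,0,0,0,1]]])

```text
time: 11.7
position: [481.7, -145.8, 206.1]
ee_rot: [[0.166, 0.986, -0.0], [0.986, -0.166, 0.0], [-0.0, -0.0, -1.0]]
wrist_force: [-1.0, -0.2, 0.1]
width: 1.002
grasp_force: 0.0
```

Run:
```python
from h import *
a=cam('scene');b=cam('top');s=ctrl.observe();print(s['position'],s['width'])
i=np.hstack([cv2.resize(b['img'][110:240,240:380],None,fx=2.7,fy=2.7),cv2.resize(a['img'][130:270,230:385],None,fx=2.6,fy=351/140)])
cv2.imwrite('pics/c4.png',i[:,:,::-1])
```

```text
[ 481.55474082 -146.06443377  206.20639037] 0.9971398878794286
```

View pics/c4.png

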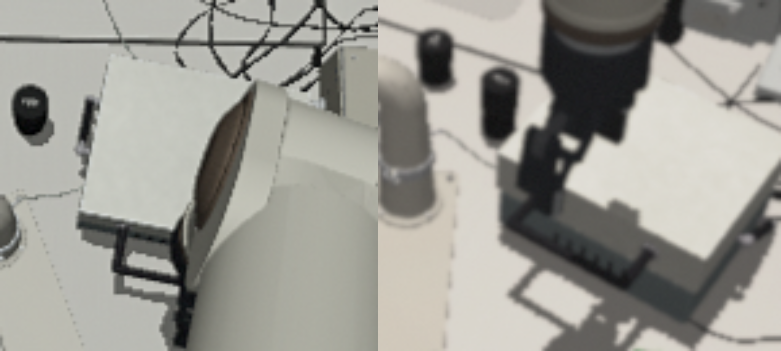

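The can stands upright on the table at the left, and the open hand is over the handle. I narrow the fingers to about 40 mm to clear the hood front, go down and pinch.

Request:
step_arm(plan=[[[0,0,0,0,-0.1],[0,0,0.4,0,-0.1],[0,0,0.6,0,-0.1],[0,0,0.6,0,-0.1],[0,0,0.4,0,-0.1],[0,0,0.3,0,-0.1],[0,0,0,0,-0.1],[0,0,0,0,-1],[0,0,0,0,-1],[0,0,0,0,-1]]], force=30)

```text
time: 13.05
position: [482.9, -146.6, 92.3]
ee_rot: [[0.167, 0.986, 0.003], [0.986, -0.167, -0.001], [-0.0, 0.003, -1.0]]
wrist_force: [2.5, -1.5, -0.1]
width: 0.099
grasp_force: 29.3
```

Request:
step_arm(plan=[[[0,0.04,-0.25,0,-1],[0,0.06,-0.24,0,-1],[0,0.08,-0.24,0,-1],[0,0.08,-0.235,0,-1],[0,0.1,-0.23,0,-1],[0,0.11,-0.22,0,-1],[0,0.13,-0.215,0,-1],[0,0.14,-0.21,0,-1],[0,0.15,-0.2,0,-1],[0,0.165,-0.19,0,-1]]])

```text
time: 14.3
position: [531.8, -155.4, 203.0]
ee_rot: [[0.168, 0.986, -0.004], [0.986, -0.168, 0.001], [-0.0, -0.004, -1.0]]
wrist_force: [-5.2, -1.8, 0.0]
width: 0.099
grasp_force: 29.4
```

Request:
step_arm(plan=[[[0,0.18,-0.18,0,-1],[0,0.18,-0.17,0,-1],[0,0.2,-0.155,0,-1],[0,0.2,-0.15,0,-1],[0,0.215,-0.13,0,-1],[0,0.215,-0.12,0,-1],[0,0.23,-0.1,0,-1],[0,0.23,-0.1,0,-1],[0,0.24,-0.08,0,-1],[0,0.24,-0.065,0,-1]]])

```text
time: 15.55
position: [639.1, -174.7, 267.1]
ee_rot: [[0.168, 0.986, 0.001], [0.986, -0.168, -0.002], [-0.002, 0.002, -1.0]]
wrist_force: [-2.0, -5.1, 5.1]
width: 0.104
grasp_force: 31.4
```

Request:
step_arm(plan=[[[0,0,0,0,1],[0,0,-0.3,0,1],[0,0,-0.6,0,1],[0,0,-0.6,0,1],[0,-0.5,0,0,1],[0,-0.8,0,0,1],[0,-0.8,0,0,1],[0,-0.6,0,0,1],[0,0,0,0,1],[0,0,0,0,1]]])

```text
time: 16.8
position: [505.9, -149.7, 341.1]
ee_rot: [[0.166, 0.986, 0.002], [0.986, -0.166, 0.0], [0.001, 0.001, -1.0]]
wrist_force: [0.2, 0.1, 0.2]
width: 1.0
grasp_force: 0.0
```

Run:
```python
from h import *
a=cam('scene');b=cam('top');s=ctrl.observe();print(s['time'],s['position'],s['width'])
i=np.hstack([cv2.resize(b['img'][80:230,240:390],None,fx=2.66,fy=2.66),cv2.resize(a['img'][60:250,240:430],None,fx=2.1,fy=399/190)])
cv2.imwrite('pics/c5.png',i[:,:,::-1])
```

```text
16.9 [ 506.15459668 -150.01851593  340.52490827] 1.0053625480377808
```

View pics/c5.png

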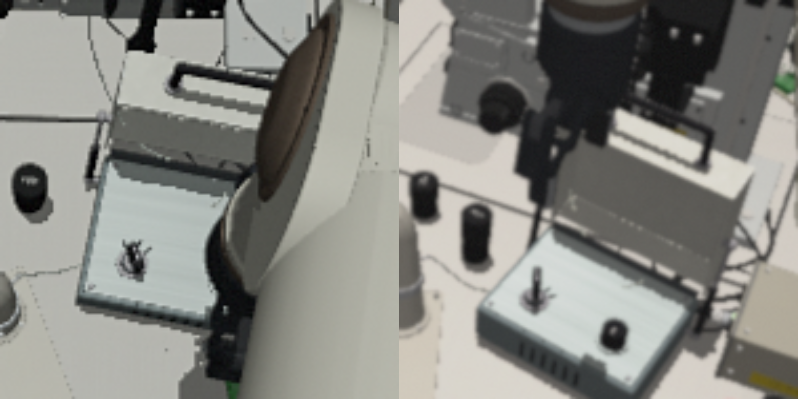

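The hood stands fully open. The key is at (133,257) in the left crop and (538,285) in the right one; the round dial is the knob at (613,333). Next I zoom in on the key.

Run:
```python
from h import *
a=cam('scene');b=cam('top')
K=[579.2,-112.7]
for c in(a,b): print([np.round(proj(c,K+[z]),1) for z in(60,77,103)])
def crop(c,s=14,h=14):
    u,v=[int(round(x)) for x in proj(c,K+[85])]; print('origin',u-h,v-h); return cv2.resize(c['img'][v-h:v+h,u-h:u+h],None,fx=s,fy=s,interpolation=cv2.INTER_CUBIC)
i=np.hstack([crop(b),crop(a)]);cv2.imwrite('pics/c6.png',i[:,:,::-1])
```

```text
[array([303.3, 204.3]), array([303.9, 199.6]), array([304.8, 192.3])]
[array([289.7, 179.9]), array([290.4, 178.6]), array([291.5, 176.7])]
origin 277 164
origin 290 183
```

View pics/c6.png

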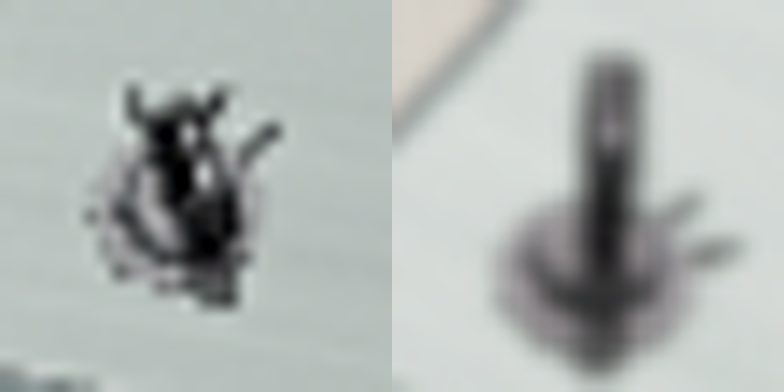

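Request:
step_arm(plan=[[[0.5,0.68,0,0,0.1],[0.5,0.68,0.2,0,0.1],[0,0,0.4,-1,0.1],[0,0,0.4,-1,0.1],[0,0,0.4,-1,0.1],[0,0,0.4,-1,0.1],[0,0,0.4,-1,0.1],[0,0,0.4,-1,0.1],[0,0,0.4,-1,0.1],[0,0,0,-1,0.1]]])

```text
time: 18.25
position: [579.6, -112.1, 187.6]
ee_rot: [[-0.816, 0.579, -0.005], [0.579, 0.816, 0.001], [0.004, -0.002, -1.0]]
wrist_force: [-0.7, 0.5, 0.7]
width: 0.555
grasp_force: 0.0
```

Request:
step_arm(plan=[[[0,0,0,-1,0.1],[0,0,0,-1,0.1],[0,0,0,-1,0.1],[0,0,0,-1,0.1],[0,0,0,-1,0.1],[0,0,0,-1,0.1],[0,0,0,-0.53,0.1],[0,0,0,0,0.1],[0,0,0,0,0.1],[0,0,0,0,0.1]]])

```text
time: 19.5
position: [580.8, -112.3, 190.1]
ee_rot: [[-0.958, -0.285, -0.0], [-0.285, 0.958, 0.0], [0.0, 0.0, -1.0]]
wrist_force: [-0.0, 0.7, 0.6]
width: 0.552
grasp_force: 0.0
```

Run:
```python
from h import *
a=cam('scene');s=ctrl.observe();print(s['time'],s['position'],s['qpos'],np.degrees(np.arctan2(s['ee_rot'][1][1],s['ee_rot'][0][1])),s['width'])
p=s['position'];print(proj(a,p),proj(a,[p[0],p[1],92]))
cv2.imwrite('pics/c7.png',cv2.resize(a['img'][130:230,250:380],None,fx=5,fy=5,interpolation=cv2.INTER_CUBIC)[:,:,::-1])
```

```text
19.55 [ 580.77055416 -112.30212705  190.22730212] [ 0.2552128   0.43251564 -0.14054737  1.76606733  0.07234316  0.94810816
  1.94570463] 106.59825609932052 0.5491462906943411
(np.float64(308.235093863972), np.float64(165.09311718018284)) (np.float64(304.53346512692), np.float64(194.91165756705422))
```

View pics/c7.png

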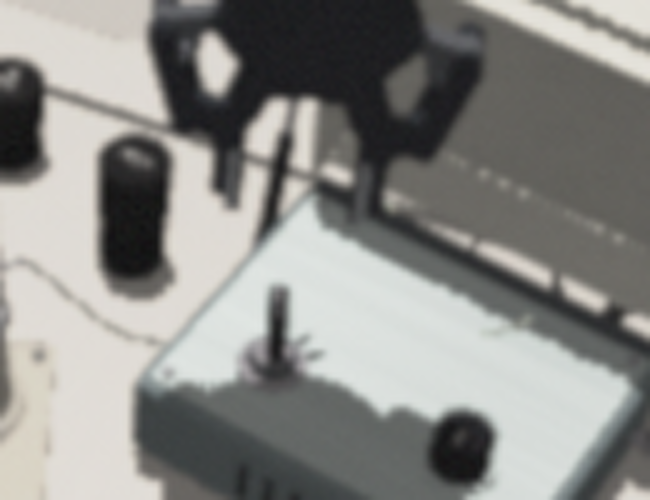

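The fingers straddle the line of the key, with their midpoint at u≈309 and the key at u≈305, as the projection predicts. I go down and pinch the bow.

Request:
step_arm(plan=[[[0,0,0.4,0,0.1],[0,0,0.5,0,0.1],[0,0,0.5,0,0.1],[0,0,0.3,0,0.1],[0,0,0.18,0,0.1],[0,0,0,0,0.1],[0,0,0,0,-1],[0,0,0,0,-1],[0,0,0,0,-1],[0,0,0,0,-1]]], force=30)

```text
time: 20.8
position: [581.2, -111.2, 97.2]
ee_rot: [[-0.958, -0.287, 0.001], [-0.287, 0.958, 0.001], [-0.001, 0.001, -1.0]]
wrist_force: [-1.7, 3.8, 5.4]
width: 0.098
grasp_force: 35.2
```

```bash
python3 -c "
from h import *
s=ctrl.observe()
for k in('position','wrist_force','ft_torque','width','grasp_force'):print(k,np.round(s[k],2))"
```

```text
position [ 581.23 -111.2    97.24]
wrist_force [-1.66  3.78  5.4 ]
ft_torque [0.67 0.38 0.07]
width 0.1
grasp_force 35.19
```

Request:
step_arm(plan=[[[0,0,0,0.85,-1],[0,0,0,0.85,-1],[0,0,0,0.85,-1],[0,0,0,0.85,-1],[0,0,0,0.85,-1],[0,0,0,0.85,-1],[0,0,0,0.85,-1],[0,0,0,0.85,-1],[0,0,0,0.85,-1],[0,0,0,0.85,-1]]])

```text
time: 22.05
position: [581.7, -109.3, 97.3]
ee_rot: [[-0.624, 0.782, 0.001], [0.782, 0.624, 0.003], [0.001, 0.003, -1.0]]
wrist_force: [-1.3, 6.8, 6.3]
width: 0.096
grasp_force: 44.2
```

Run:
```python
from h import *
a=cam('scene');s=ctrl.observe()
for k in('position','wrist_force','ft_torque','width','grasp_force'):print(k,np.round(s[k],2))
print(np.degrees(np.arctan2(s['ee_rot'][1][1],s['ee_rot'][0][1])))
```

```text
position [ 581.68 -109.28   97.29]
wrist_force [-1.45  6.53  6.39]
ft_torque [1.51 0.29 0.81]
width 0.1
grasp_force 45.32
38.3702307538042
```

Request:
step_arm(plan=[[[0.03,0.02,0,0,-1],[0.02,0.02,0,0,-1],[0,0,0,0,-1],[0,0,0,0,-1],[0,0,0,0,-1],[0,0,0,0,-1],[0,0,0,0,-1],[0,0,0,0,-1],[0,0,0,0,-1],[0,0,0,0,-1]]])

```text
time: 23.35
position: [581.6, -109.0, 97.3]
ee_rot: [[-0.626, 0.78, 0.002], [0.78, 0.626, -0.0], [-0.001, 0.001, -1.0]]
wrist_force: [-0.5, 2.0, 5.4]
width: 0.096
grasp_force: 43.1
```

Run:
```python
from h import *
a=cam('scene');s=ctrl.observe()
for k in('position','wrist_force','ft_torque','width','grasp_force'):print(k,np.round(s[k],2))
print(np.degrees(np.arctan2(s['ee_rot'][1][1],s['ee_rot'][0][1])))
```

```text
position [ 581.65 -109.01   97.28]
wrist_force [0.02 0.59 5.6 ]
ft_torque [0.39 0.13 0.7 ]
width 0.1
grasp_force 43.14
38.74216787230813
```

Torque 0.7 N m against the stop means the key is at start, and it has been held for about 1.3 s. I let go and retreat.

Request:
step_arm(plan=[[[0,0,0,0,0.1],[0,0,0,0,0.1],[0,0,0,0,0.1],[0,0,0,0,0.1],[0,0,-0.3,0,0.1],[0,0,-0.8,0,0.1],[0,0,-0.8,0,0.1],[0,0,-0.8,0,0.1],[0,0,-0.3,0,0.1],[0,0,0,0,0.1]]])

```text
time: 24.65
position: [581.4, -109.3, 247.7]
ee_rot: [[-0.624, 0.781, 0.003], [0.781, 0.624, -0.0], [-0.002, 0.002, -1.0]]
wrist_force: [0.7, 0.8, -0.2]
width: 0.549
grasp_force: 0.0
```

Run:
```python
from h import *
a=cam('scene');b=cam('top');s=ctrl.observe();print(s['time'],s['position'],s['wrist_force'])
K=[581.5,-109]
def crop(c,s=14,h=14):
    u,v=[int(round(x)) for x in proj(c,K+[85])]; return cv2.resize(c['img'][v-h:v+h,u-h:u+h],None,fx=s,fy=s,interpolation=cv2.INTER_CUBIC)
w=cv2.resize(a['img'][60:256,230:426],(392,392))
i=np.hstack([crop(a),w]);cv2.imwrite('pics/c8.png',i[:,:,::-1])
for az in(16.6,-23.5,-52):
    d=15*np.array([np.cos(np.radians(az)),np.sin(np.radians(az))]);print(az,[np.round(proj(a,[K[0]+q*d[0],K[1]+q*d[1],103]),1) for q in(-1,1)])
```

```text
24.75 [ 579.89568813 -108.93076897  245.17940326] [-0.24141915 -0.2793259   0.07856707]
16.6 [array([303.1, 196. ]), array([304.3, 186.3])]
-23.5 [array([299. , 194.3]), array([308.4, 187.9])]
-52 [array([297.4, 192.1]), array([310. , 190.1])]
```

View pics/c8.png

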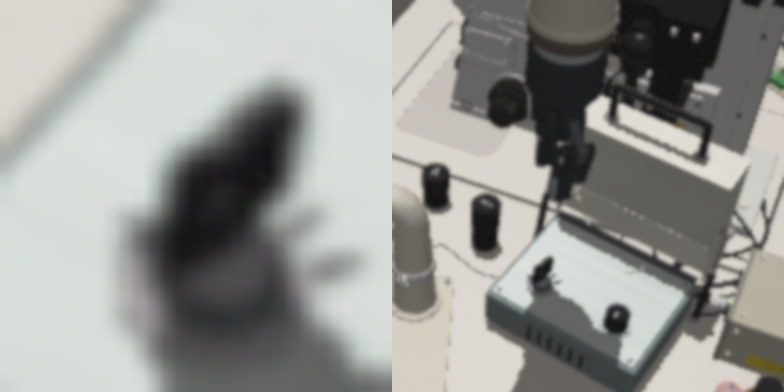

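The key's bow now lies at the run angle: its top edge rises from (185,160) to (285,85), as predicted for 0.7 rad. The hood is open, the can is upright and the dial is untouched.

```bash
python3 -c "
from workcell import ctrl
print(ctrl.close_job())"
```

```text
the job is handed in; nothing more can be done
None
```

The job is handed in: the last pictures show the can upright on the table, the hood held open by its struts, the key back at run after about 1.3 s at start, and the dial as it was; no verdict came back.

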